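Draw the sagging bolt and hold the seed cupboard ajar

TASK

The bolt of the seed cupboard's mesh gate has sagged, and its nose has dropped behind the bent-up lip of the keeper: take it by its knob, lift it over the lip and draw it back out of the keeper without forcing it. Then swing the gate ajar, to a gap of about 9 cm at its free edge so that I can reach in for a jar, and finish holding it there by the knob with the bolt drawn back, because its spring hinges would shut it. Leave the jars in the cupboard and the pot in front of it standing where they are.

Things in the scene. Friction and masses are not known exactly. Their poses are not given: they have to be found in the camera images.
- cupboard: Low wooden cupboard fixed to the bench, 95 mm deep, 300 mm wide, 205 mm high, with a wire-mesh gate filling its front. Origin on its underside, half-way along it, 52.5 mm behind its front face; -x points out of its front, +y along the front from the hinge side to the bolt's keeper, z up.
- gate: The gate (wooden stiles and rails round steel mesh, 223 mm wide, z 18 to 189 mm, 15 mm thick). Origin on its vertical hinge axis, at bench height, at x = -52.5, y = -114 mm of the cupboard; its y axis points along the gate to its free edge (at y = 226 mm) and its -x axis out of its front face (x = 0), and both turn with it. The spring hinges pull it shut all the time: opening it takes about 2 N at the drawn-back knob.
- gate_angle (a joint): Opening angle of the gate, rad: 0 shut, growing as the free edge swings out towards the front (counterclockwise from above), up to 1.6. The gap at the free edge is 0.226 m times the angle, about; 0.40 rad is 9 cm.
- knob (a point): Centre of the bolt's knob: a plain steel cylinder, 16 mm in diameter and 26 mm long, axis square to the gate's face, on a thin stalk; 43 mm in front of the gate's face, 160 mm above the bench when sagged, 186 mm along the gate from the hinge axis when the bolt is fully shot (136 mm drawn). Staples and keeper stand out 25 mm from the face. Free space round the knob; the cupboard's top is 45 mm higher.
- bolt_draw (a joint): How far the bolt (12 mm round steel bar along the gate, with the knob on it) is drawn back towards the hinge, m: 0 fully shot, 0.050 fully drawn; it starts at 0 to 0.004. Sagged, it can move only to about 0.007, where the step behind its nose catches on the keeper's lip; the nose is out of the keeper from 0.025. About 1 N of friction, no spring.
- bolt_lift (a joint): Height of the bolt above its sagged rest, m: 0 to 0.013, the play in its tall staples. It falls by its own weight (about 0.16 kg). The nose passes over the keeper's lip when lifted more than 0.006.
- bolt: The bolt with its knob. Origin on the bar's axis at the knob, 10.5 mm in front of the gate's face; axes as the gate's.
- keeper: Steel strap on the cupboard's post at the free edge of the gate, in which the bolt's nose sits; its lower edge on the gate's side is bent up 5 mm into the notch under the bolt. Origin and axes as the cupboard's; the strap's middle is at x = -65, y = 132, z = 165 mm.
- pot: Small terracotta pot with soil, 68 mm wide, 58 mm high, loose, in front of the cupboard, just outside the gate's path as far as 0.6 rad. Origin at the middle of its underside.
- jar_1: Glass seed jar with a green lid, 52 mm wide, 69 mm high, loose on the floor inside the cupboard. Origin at the middle of its underside.
- jar_2: Glass seed jar with a red lid, the same size, also inside. Origin at the middle of its underside.
- jar_3: Glass seed jar with a white lid, the same size, also inside. Origin at the middle of its underside.
There are look-alikes about, which are no part of the job. What is shaped like the pot but blue or turquoise is not meant.

How it is judged:
By the outcome, as a careful person would: the job done as asked, in the order asked, and still so for the second after the job is handed in, while the arm keeps its last pose, push and grip.
It also fails if it takes over 32 s, if anything falls off the work surface, if the arm or the gripper's body presses on something with over 40 N, if the wrist force passes 120 N, or if a joint passes its speed limit or range.

ROBOT

A 6-joint arm with a two-finger parallel gripper is mounted at the origin on the work surface; the furniture and walls round the work are solid. World frame = base frame: x ahead of the robot, y to its left, z up, the work surface at z = 0. Lengths are in m, angles in degrees, forces in N, time in s.
With the tool pointing down it reaches from about 0.325 to 0.775 m from the base axis. Payload 5.5 kg.
Tool frame: the origin (TCP) lies at the centre of the arm's flange, where the gripper is bolted on; the fingertips stand 182 mm ahead of it and the grasp point (between the pads) lies 163 mm ahead of it; z points along the fingers, y is the line along which they close (so a half turn about z gives the same grasp; the last joint's range is limited). The gripper opens to 88 mm and grips with 3 to 60 N. Pads are 20 mm wide; open, the fingers measure 115 mm over their backs; the gripper's body (75 mm by 178 mm) begins 61 mm behind the grasp point.
Start: joints at [-66.675, 5.22, 70.514, -0, 104.267, -3.249], TCP at [0.268, -0.537, 0.405] pointing down, gripper open.
Joint ranges: [-164.24, 164.24], [-49.07, 125.15], [9.68, 141.18], [-86.29, 266.29], [3.28, 154.24], [-151.56, 151.56]. Speed limits (degrees/s): [147.25, 147.25, 172.46, 180, 180, 180].

INTERFACE

Orientations are given as [roll, pitch, yaw] about the fixed x, y, z axes, in that order (R = Rz(yaw) Ry(pitch) Rx(roll)).
In Python, from station import r gives the robot as it stands. The module is installed in compiled form; this text tells all that it offers. Calls block until the motion is done:
- r.reach(position, orientation): joint-space move of the TCP to a pose.
- r.servo_line(position, rotation=None, speed=0.15): straight line of the TCP; rotation=None keeps the orientation; speed is the mean speed in m/s.
- r.move_joints(angles): joint-space move.
- r.let_go() and r.grab(squeeze=None): open the fingers fully, or close them until they stop; squeeze is the grip in N (None keeps the last).
- r.wait(seconds).
- r.inverse_kinematics(position, orientation): joint angles nearest the present ones, or None.
- r.sense(): the state.
- r.snapshot(name): name is "scene" or "side" or "wrist"; returns a dict with "frame" (384x512x3 uint8, red, green, blue), "fx", "fy", "cx", "cy" (pixels), "R" (3x3) and "t" (3): a world point X has camera coordinates R X + t. Camera axes: x right, y down, z forward; pixel columns grow to the right and rows downward; lengths in m; the calibration is good to about 2 mm. A picture is of the moment at which its call begins. There is no depth.
A pose or a line that the arm cannot do raises r.IKError and nothing moves.
- r.hand_in(): hands the job in; it is judged then, once.
The state is a dict: "clock": time; "joints": joint angles; "joint_vel": joint speeds; "joint_torque": joint torques, N m; "tcp_pos": TCP position; "orientation": TCP orientation; "contact_force": force on the tool from outside, world axes, zero at the start; "torque": the same for the moment, N m; "opening": finger opening in m; "gripper_force": force on a finger pad.
Only numpy, scipy, OpenCV 4.12 (cv2) and the standard library are available. Lean on these libraries where they do the work, as an engineer would, in place of code of your own. Each camera call takes 0.05 s, during which the arm holds its last target. There are 200 camera calls.

## Working session

There is one attempt and no reset: what is moved stays moved. The work goes in short steps, each a Python script; the robot and the scene stay as the last script left them, time stands still between calls to the robot, and variables do not carry over. Pictures are saved under pics/ and viewed, at most 10 in all, crops included, and the job is handed in when it is done.

```bash
mkdir -p pics; python3 - <<'E'
from station import r
import cv2,numpy as np,pickle
for n in("scene","side"):
    s=r.snapshot(n); cv2.imwrite(f"pics/{n}0.png",cv2.resize(s["frame"][:,:,::-1],(800,600),interpolation=cv2.INTER_CUBIC))
    pickle.dump(s,open(f"{n}.pkl","wb")); print(n,s["fx"],s["cx"],s["cy"],-np.array(s["R"]).T@s["t"],np.round(s["R"],3).tolist())
print(r.sense()["clock"],r.sense()["opening"])
E
```

```text
scene 465.82120647315327 257.94540441458037 194.55521041077597 [0.73040224 0.37537786 0.55653026] [[-0.855, 0.518, 0.012], [0.247, 0.43, -0.868], [-0.455, -0.74, -0.496]]
side 426.669483926237 248.8423762023792 192.39358383898892 [0.60577504 0.24523491 0.83443116] [[-0.88, 0.475, 0.015], [0.371, 0.705, -0.605], [-0.298, -0.527, -0.796]]
0.1 0.08776998765841161
```

View pics/scene0.png

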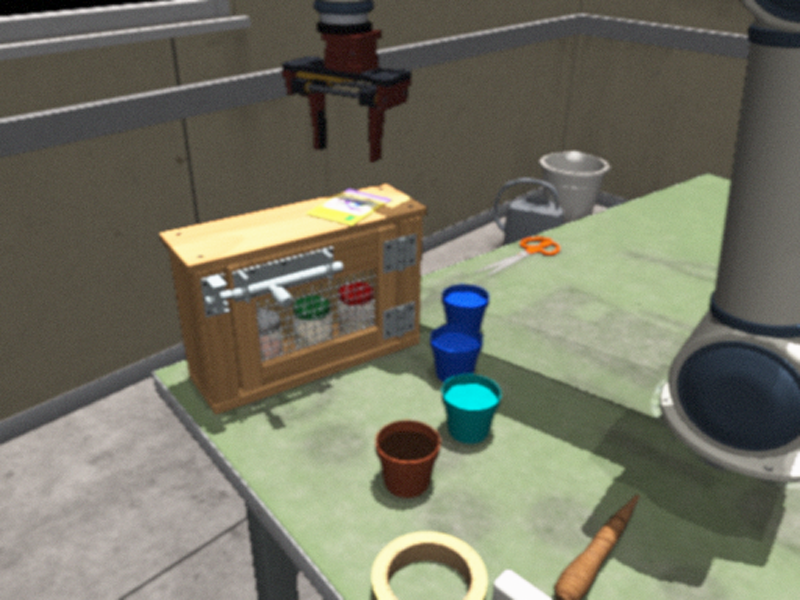

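View pics/side0.png

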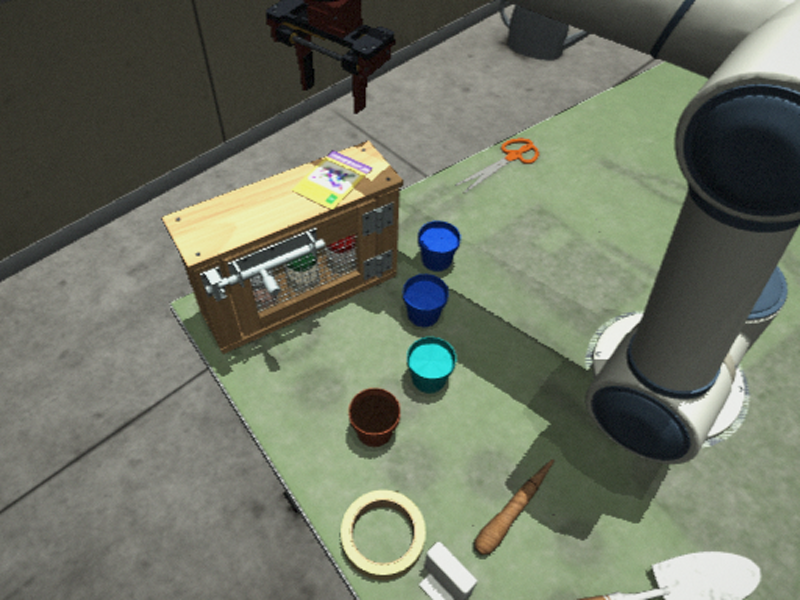

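The scene view shows the cupboard with its bolt knob at about (280,292), and the same knob at (268,285) in the side view. The pot-shaped things in the scene view are at (408,458) terracotta, (470,408) turquoise, (456,352) blue and (466,308) blue. Only the terracotta one fits the pot. The only bolt knob is the short cylinder on the bar. I'll confirm both in one enlarged crop.

```bash
cat >h.py <<'E'
import numpy as np,pickle
S={n:pickle.load(open(n+".pkl","rb")) for n in("scene","side")}
def ray(n,u,v):   # u,v in 512x384 px
    s=S[n];R=np.array(s["R"]);d=R.T@np.array([(u-s["cx"])/s["fx"],(v-s["cy"])/s["fy"],1]);return -R.T@np.array(s["t"]),d/np.linalg.norm(d)
def plane(n,u,v,z):
    o,d=ray(n,u,v);return o+d*(z-o[2])/d[2]
def tri(a,b):
    A=np.zeros((3,3));y=np.zeros(3);L=[ray("scene",*a),ray("side",*b)]
    for o,d in L:
        P=np.eye(3)-np.outer(d,d);A+=P;y+=P@o
    X=np.linalg.solve(A,y);return X,[np.linalg.norm((np.eye(3)-np.outer(d,d))@(X-o))for o,d in L]
E
python3 - <<'E'
from h import *
import cv2
k=.64
for n,P in(("scene",[(185,265),(425,210),(390,188),(165,235)]),("side",[(192,264),(402,183),(370,143),(163,222)])):
    for p in P: print(n,plane(n,p[0]*k,p[1]*k,.205).round(4))
print(tri((280*k,292*k),(268*k,285*k)))
c=[]
# crops: knob/pot, scene left, side right
for n,(x,y,w,h) in(("scene",(100,115,180,210)),("side",(100,85,180,210))):
    c.append(cv2.resize(S[n]["frame"][y:y+h,x:x+w,::-1],None,fx=2.2,fy=2.2,interpolation=cv2.INTER_CUBIC))
cv2.imwrite("pics/crop1.png",np.hstack(c))
E
```

```text
scene [ 0.5659 -0.337   0.205 ]
scene [ 0.2601 -0.3398  0.205 ]
scene [ 0.2594 -0.4283  0.205 ]
scene [ 0.5632 -0.4244  0.205 ]
side [ 0.5579 -0.3334  0.205 ]
side [ 0.2583 -0.3405  0.205 ]
side [ 0.2587 -0.4351  0.205 ]
side [ 0.5684 -0.4192  0.205 ]
(array([ 0.4821674 , -0.28360795,  0.17467557]), [np.float64(8.144458180728327e-05), np.float64(8.144458180723514e-05)])
```

View pics/crop1.png

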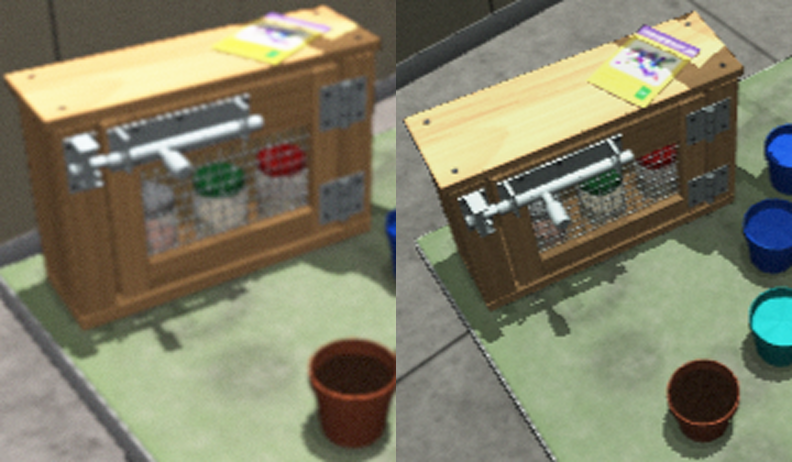

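The crop confirms both: the knob is the stub on the bolt's bar, its centre at scene (180,188) and side (173,180.5) in raw pixels, and the pot is the terracotta one. The white jar stands behind the knob, with the green and red ones to its right.

```bash
python3 - <<'E'
from h import *
print(tri((180,187.7),(172.7,180.5)),tri((183.2,190.5),(175.9,185.9)))
# pot rim: crop coords
print(plane("scene",100+353/2.2,115+372/2.2,.058),plane("side",100+307/2.2,85+390/2.2,.058))
from station import r
import cv2
# where are knob pixels predicted at (0.482,-0.293,0.16)
for n in S:
    s=S[n];c=np.array(s["R"])@[.482,-.293,.16]+s["t"];print(n,s["fx"]*c[0]/c[2]+s["cx"],s["fy"]*c[1]/c[2]+s["cy"])
for yaw in(0,180,90):
    for roll in(180,):
        for p in([.482,-.293,.323],[.482,-.293,.41]): print(yaw,r.inverse_kinematics(p,[roll,0,yaw]))
print(r.sense()["orientation"])
E
```

```text
(array([ 0.47697258, -0.29332007,  0.16698313]), [np.float64(0.00011692724827017266), np.float64(0.00011692724827010589)]) (array([ 0.47777085, -0.27544913,  0.17024504]), [np.float64(0.0007685557811826901), np.float64(0.0007685557811826444)])
[ 0.42042579 -0.11698349  0.058     ] [ 0.41691021 -0.12009283  0.058     ]
scene 177.7131187183495 192.0309721927194
side 170.81003392172812 183.68899032929747
0 [-3.47504186e+01 -3.73183399e-01  8.45209083e+01 -2.54444375e-14
  9.58522751e+01  5.52495814e+01]
0 [-3.47504186e+01 -2.77312211e-01  7.56226762e+01 -2.54444375e-14
  1.04654636e+02  5.52495814e+01]
180 [ -34.75041857   -0.3731834    84.52090833    0.           95.85227507
 -124.75041857]
180 [ -34.75041857   -0.27731221   75.62267622    0.          104.65463599
 -124.75041857]
90 [-34.75041857  -0.3731834   84.52090833   0.          95.85227507
 -34.75041857]
90 [-34.75041857  -0.27731221  75.62267622   0.         104.65463599
 -34.75041857]
[-1.79901949e+02 -5.24059215e-03  2.65713227e+01]
```

```bash
python3 - <<'E'
from station import r
import cv2,numpy as np,pickle
r.reach([.479,-.285,.44],[180,0,91])
s=r.snapshot("wrist");pickle.dump(s,open("wrist.pkl","wb"))
for P in([.482,-.293,.16],[.477,-.293,.167]):
    c=np.array(s["R"])@P+s["t"];print(s["fx"]*c[0]/c[2]+s["cx"],s["fy"]*c[1]/c[2]+s["cy"])
print(-np.array(s["R"]).T@s["t"])
cv2.imwrite("pics/w1.png",cv2.resize(s["frame"][:,:,::-1],(800,600),interpolation=cv2.INTER_CUBIC))
print(r.sense()["clock"])
E
```

```text
257.8312297666886 198.55802526851673
251.81210417882113 200.90501050681462
[ 0.47824271 -0.21570376  0.41994878]
1.4
```

View pics/w1.png

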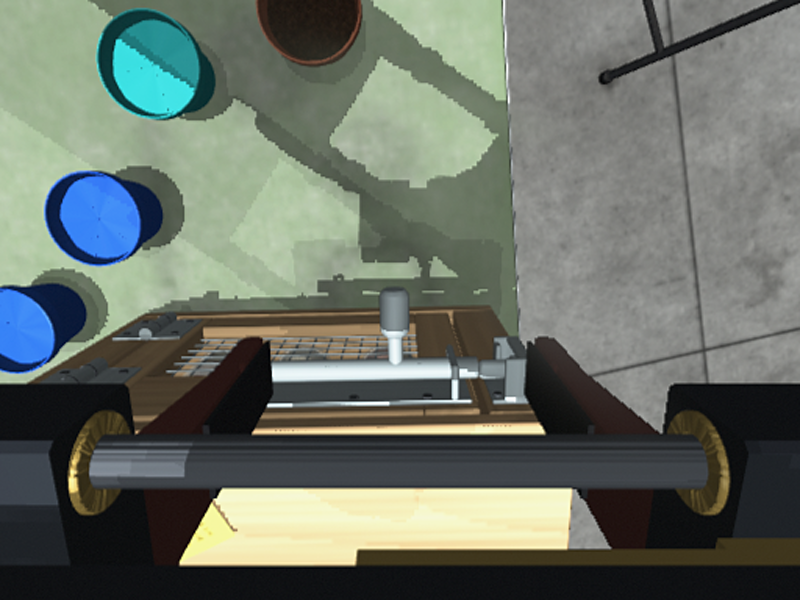

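The wrist view shows the knob centred at (395,311), which puts it at about (0.478, -0.293), in agreement with the triangulation. It stands free between the fingers.

```bash
python3 - <<'E'
from station import r
import numpy as np,cv2
def show(t):
    s=r.sense();print(t,round(s["clock"],2),np.round(s["tcp_pos"],4),np.round(s["contact_force"],1),round(s["opening"],4),round(s["gripper_force"],1))
r.reach([.478,-.293,.40],[180,0,91])
r.servo_line([.478,-.293,.323],speed=.08); show("down")
r.grab(25); show("grab")
p=np.array(r.sense()["tcp_pos"])
for k in(4,7,9.5):
    r.servo_line([p[0],p[1],p[2]+k/1000],speed=.03); show("lift")
for n in("side",):
    s=r.snapshot(n);cv2.imwrite("pics/side2.png",cv2.resize(s["frame"][85:235,80:280,::-1],(800,600),interpolation=cv2.INTER_CUBIC))
E
```

```text
down 2.8 [ 0.4781 -0.2931  0.3238] [-0.3  0.1  0.3] 0.0877 0.0
grab 3.91 [ 0.478 -0.293  0.323] [-0.8  0.1  0.8] 0.0153 25.0
lift 4.19 [ 0.4779 -0.2931  0.3271] [ 0.5 -0.8 -1.2] 0.0152 25.0
lift 4.44 [ 0.4779 -0.293   0.3302] [-1.3  0.6 -0.6] 0.0156 25.0
lift 4.69 [ 0.4779 -0.293   0.3327] [-1.4 -0.6 -3.1] 0.015 25.0
```

View pics/side2.png

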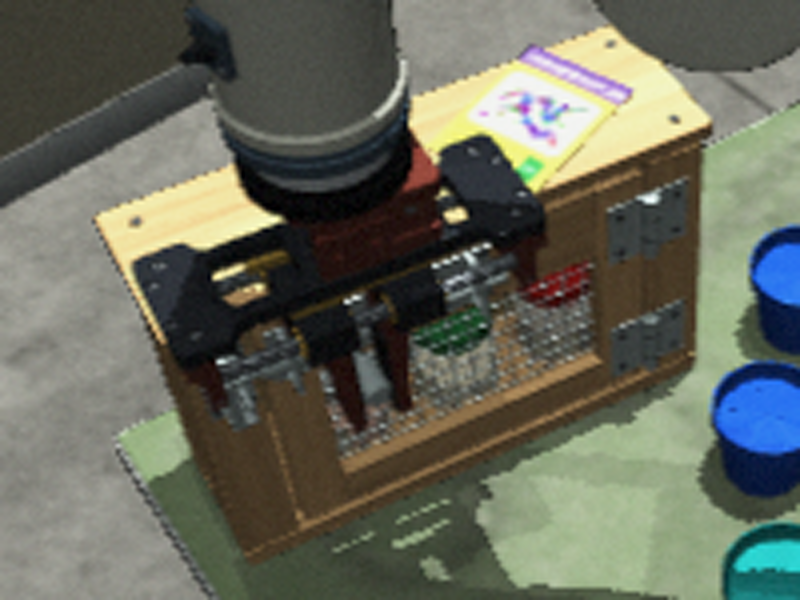

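The side view shows the knob at (372,385) held between the two fingers. The vertical force is about the bolt's weight, so it has lifted. Next I draw it in steps, watching the force.

```bash
python3 - <<'E'
from station import r
import numpy as np,cv2
def show(t):
    s=r.sense();f=np.array(s["contact_force"]);print(t,round(s["clock"],2),np.round(s["tcp_pos"],4),f.round(1),round(s["opening"],4));return f
p=np.array(r.sense()["tcp_pos"]);e=np.array([np.cos(np.radians(1)),np.sin(np.radians(1)),0])
for d in(.005,.009,.014,.02,.028,.036,.044):
    r.servo_line(p-d*e,speed=.04);f=show(d)
    if np.linalg.norm(f[:2])>9: print("STOP");break
s=r.snapshot("side");cv2.imwrite("pics/side3.png",cv2.resize(s["frame"][85:235,80:280,::-1],(800,600),interpolation=cv2.INTER_CUBIC))
E
```

```text
0.005 5.02 [ 0.4726 -0.2932  0.3327] [-0.6 -0.7 -1.5] 0.0154
0.009 5.27 [ 0.4686 -0.2933  0.3327] [-1.6 -0.9 -1.3] 0.0158
0.014 5.54 [ 0.4636 -0.2934  0.3327] [-1.3 -1.6 -1. ] 0.0156
0.02 5.84 [ 0.4576 -0.2935  0.3327] [-0.1 -3.  -1.9] 0.0156
0.028 6.19 [ 0.4496 -0.2937  0.3327] [-1.9 -2.6 -1.4] 0.0157
0.036 6.54 [ 0.4416 -0.2938  0.3327] [-0.9 -3.4 -2. ] 0.0153
0.044 6.89 [ 0.4336 -0.2939  0.3327] [-0.7 -2.9 -1.4] 0.0153
```

View pics/side3.png

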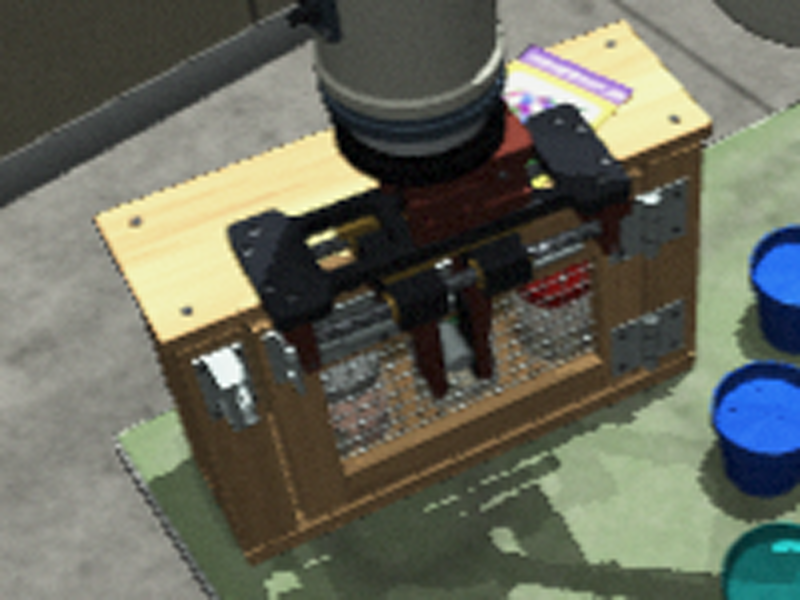

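The side view shows the knob moved back to (455,345), with the keeper at (225,385) empty, so the bolt is drawn. Next I swing the gate.

```bash
python3 - <<'E'
from station import r
import numpy as np,cv2,pickle
def show(t):
    s=r.sense();f=np.array(s["contact_force"]);print(t,round(s["clock"],2),np.round(s["tcp_pos"],4),f.round(1),round(s["opening"],4),np.round(s["orientation"],1));return f
p=np.array(r.sense()["tcp_pos"]);H=np.array([.2948,-.339]);v=p[:2]-H;print(v)
for th in np.arange(1,9)*.05:
    c,s=np.cos(th),np.sin(th);q=H+np.array([[c,-s],[s,c]])@v
    r.servo_line([*q,p[2]],[180,0,91+np.degrees(th)],speed=.04);f=show(round(th,2))
    if np.linalg.norm(f[:2])>12: print("STOP");break
r.wait(.5);show("end")
for n in("scene","side"):
    s=r.snapshot(n);pickle.dump(s,open(n+"_end.pkl","wb"));cv2.imwrite(f"pics/{n}4.png",cv2.resize(s["frame"][60:330,60:420,::-1],(800,600),interpolation=cv2.INTER_CUBIC))
E
```

```text
[0.13890346 0.0450733 ]
0.05 7.28 [ 0.4313 -0.287   0.3327] [-0.5 -3.  -1.7] 0.0153 [-180.     0.    93.8]
0.1 7.61 [ 0.4286 -0.2803  0.3327] [ 0.5 -3.9 -2.2] 0.0152 [180.    0.   96.7]
0.15 7.94 [ 0.4255 -0.2737  0.3327] [-0.8 -3.4 -1.9] 0.0155 [180.    0.   99.5]
0.2 8.28 [ 0.422  -0.2673  0.3327] [-0.3 -3.5 -1.5] 0.015 [180.    0.  102.4]
0.25 8.61 [ 0.4183 -0.261   0.3327] [ 0.8 -3.1 -0.9] 0.0155 [180.    0.  105.3]
0.3 8.94 [ 0.4142 -0.255   0.3327] [ 0.6 -2.8 -1.5] 0.0155 [180.    0.  108.1]
0.35 9.28 [ 0.4099 -0.2491  0.3327] [ 0.4 -3.3 -1.4] 0.0157 [180.   0. 111.]
0.4 9.61 [ 0.4053 -0.2434  0.3327] [ 0.7 -3.3 -1.9] 0.0154 [180.    0.  113.9]
end 10.11 [ 0.4052 -0.2434  0.3327] [ 1.5 -2.9 -0.5] 0.0156 [180.    0.  113.9]
```

View pics/side4.png

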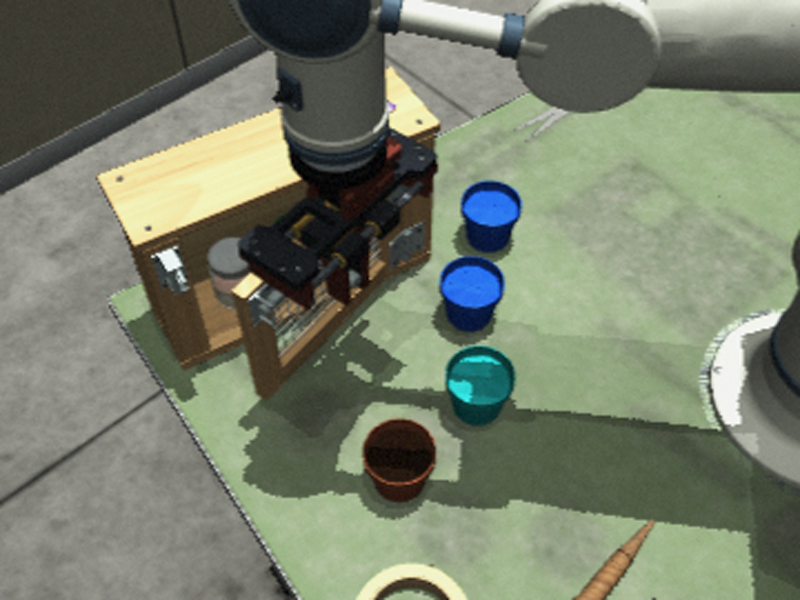

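View pics/scene4.png

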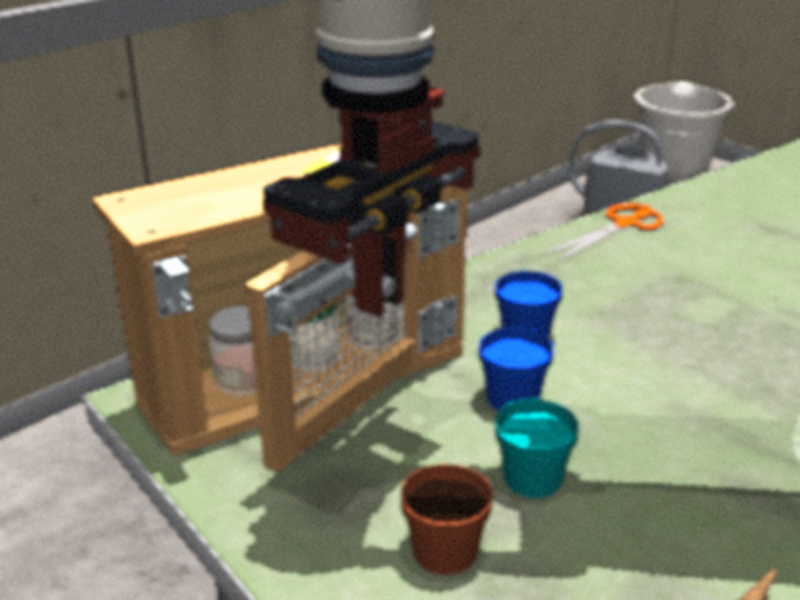

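Both views show the gate ajar, its free edge's top at (240,292) in the side crop, with the fingers still on the knob. The pot and the jars are in place. I'll check the angle from that edge, then hand in.

```bash
python3 - <<'E'
from h import *
H=np.array([.2948,-.339])
for n,p in(("side",(250,297)),("side",(235,291)),("scene",(270,292)),("scene",(248,283))):
    X=plane(n,60+p[0]*.45,60+p[1]*.45,.189);d=X[:2]-H;print(n,X.round(4),np.linalg.norm(d).round(4),(np.arctan2(d[1],d[0])-.0175).round(3))
E
```

```text
side [ 0.4936 -0.246   0.189 ] 0.2194 0.42
side [ 0.5024 -0.2579  0.189 ] 0.2229 0.355
scene [ 0.4941 -0.243   0.189 ] 0.2212 0.431
scene [ 0.5027 -0.2635  0.189 ] 0.2212 0.331
```

```bash
python3 -c "
from station import r
print(r.hand_in())"
```

```text
the job is handed in; nothing more can be done
None
```

The job is handed in: the bolt was lifted over the lip and drawn back about 44 mm without forcing, and the gate is held by its knob at about 0.41 rad (roughly a 9 cm gap), with the pot and, as far as the pictures show, the jars where they were.

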